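Plug in the length sensor and lock the winder's tail leg at the mark

ROBOT

A 7-joint arm with a two-finger parallel gripper is mounted at the origin on the work surface. World frame = base frame: x ahead of the robot, y to its left, z up, the work surface at z = 0. Lengths are in m, angles in rad, forces in N, time in s.
With the tool pointing down it reaches from about 0.4 to 0.875 m from the base axis. Payload 19.3 kg.
Tool frame: the origin (TCP) lies where the fingers leave the gripper's body, on its centre line; the fingertips stand bot.tip_reach ahead of it and the grasp point (between the pads) lies 54 mm ahead of it (bot.tip_reach is the distance from the TCP to the fingertips, in m); z points along the fingers, y is the line along which they close (so a half turn about z gives the same grasp; the last joint's range is limited). The gripper opens to 85 mm and grips with 20 to 120 N. Pads are 22 mm wide; open, the fingers measure 114 mm over their backs; the gripper's body (76 mm by 85 mm) begins 54 mm behind the grasp point. The pads swing forward as they close: fully open they stand 13 mm farther back than shut.
Start: joints at [1.257, 0.521, -0.036, 1.599, 0.021, 1.021, -0.113], TCP at [0.151, -0.607, 0.304] pointing down, gripper open.
Joint ranges: [-2.91, 2.91], [-0.3, 2.13], [-1.5, 1.42], [0.17, 2.43], [-1.26, 4.41], [0.16, 1.93], [-2.52, 2.52]. Speed limits (rad/s): [1.89, 1.89, 2.39, 2.39, 3.01, 3.01, 3.01].

INTERFACE

Orientations are given as [roll, pitch, yaw] about the fixed x, y, z axes, in that order (R = Rz(yaw) Ry(pitch) Rx(roll)).
In Python, from workcell import bot gives the robot as it stands. The module is installed in compiled form; this text tells all that it offers.
- The arm moves only by the shell command python3 -m jog 'ROWS' [FORCE]. ROWS is JSON, a list that holds one entry, the list of rows, each a list of 7 numbers: the shift along the tool's x, y, z in mm, then the turn, a rotation vector about the tool's x, y, z in rad, then the opening, from 0 (shut) to 1 (fully open). In form: [[[tx, ty, tz, wx, wy, wz, fingers], ...]]. A call has 1 to 5 rows; each row shifts and turns the commanded pose from where the row before left it, along the tool's axes as they then stand; what a row does not reach is not made up. A row lasts 1/10 s, in which the tool goes at most 50 mm and 8.59 degrees, less where a joint would pass 70% of its speed; a pose out of reach is approached as far as the arm can. A call is refused whole if a number of a shift passes 50 or a number of a turn 0.15, either way. A call with a gripper value outside its range is refused whole. The fingers move at their own pace and stop on an object; FORCE is the grip in N (left out, the last holds). Time passes only in rows, so rows that do not move let the fingers close. It gives the time, the measured TCP pose, the force, the opening and the grip force at its end, in the units of the state.
- bot.observe(): the state, without advancing time (a new reading comes with each control period).
- bot.grab_frame(name): name is "scene" or "top" or "wrist"; returns a dict with "img" (400x640x3 uint8, red, green, blue), "intrinsics" (3x3 intrinsics, pixels), "k1" (the pictures are not rectified: a ray, as slopes to the right and down, at radius r is drawn at 1 + k1 r^2 times it, then the intrinsics apply), "R" (3x3) and "t" (3): a world point X has camera coordinates R X + t; the wrist camera has in their place "tool_from_camera" (4x4, takes a point from camera to tool coordinates, whose origin is the TCP and whose axes are the flange's). Camera axes: x right, y down, z forward; pixel columns grow to the right and rows downward; lengths in m; the calibration is good to about 2 mm. A picture is of the moment at which its call begins: read the wrist's pose just before it. There is no depth.
- bot.job_done(): hands the job in; it is judged then, once.
Trained networks look in a picture, given as the dict that the camera call returned (one of the last four; its "shot" number tells which), for a name from the list of things; names that differ only in an ending like _2 or _b are one class to them, and where a whole thing is asked for, a point or a joint stands for the part that bears it (a point fixed in the world has none). Each returns a list of dicts, best first, with "conf" (0 to 1); they miss things now and then, are a little off and sometimes report something else, mostly with a low value. They report only what shows in the picture. A call takes as long as a camera call. They do not tell look-alikes from the thing itself.
- bot.trace(query, picture): "region" (400x640 bool, what is visible of it).
- bot.spot_point(query, picture): "xyz" ([x, y, z] in m, in world coordinates, good to about 4 mm: a listed point, or the origin of a listed thing).
The state is a dict: "clock": time; "qpos": joint angles; "qd": joint speeds; "joint_efforts": joint torques, N m; "position": TCP position; "tool_rot": TCP orientation; "force": force on the tool from outside, world axes, zero at the start; "moment": the same for the moment, N m; "grip_width": finger opening in m; "finger_force": force on a finger pad.
Only numpy, scipy, OpenCV 4.12 (cv2) and the standard library are available. Lean on these libraries where they do the work, as an engineer would, in place of code of your own. Each camera call takes 0.05 s, during which the arm holds its last target. There are 200 camera calls.

TASK

Set the winder up for the next bobbin: plug the sensor block with the rectangular plug fully home into the socket of the length station beside the guide rods, and let go of it. Then take the tail leg by the upright tab of its cam lever, draw the leg out along the rods until its pointer lines up with the station's length mark, and while holding it there against its spring slide the cam lever fully closed. Finish still gripping the tab with the leg held at the mark (do not let go), and leave the other block and the loose things on the table where they stand.

Things in the scene. Friction and masses are not known exactly. Their poses are not given: they have to be found in the camera images.
- plug: Loose black sensor block standing on its plug, about 60 g. Head 40 x 28 x 34 mm (own x, y, z), below it a grey rectangular plug 26 x 18 mm (own x, y) and 22 mm long. Origin: centre of the plug's lower end; z up; the head spans 22 to 56 mm above the origin. Both ways round (half a turn) are alike and fit.
- round_block: Loose bystander: a like block with a round head 36 mm across and 34 mm high on a round plug 28 mm across, too wide for the socket. Origin: centre of its underside. The two blocks may stand in each other's place.
- bed: Fixed bobbin winder at varying place and yaw: dark bed plate 110 x 400 mm, 20 mm thick, two 12 mm guide rods along its own y (30 mm either side, 46 mm up) between end plates 66 mm high; at its -y end a black control box 180 x 140 mm, 160 mm high (own y -345 to -205 mm). Origin on the table, mid bed. Its axes give the directions of leg and lever.
- leg: Tail leg: aluminium carriage 90 x 56 mm (x, y), top 64 mm above the table, guide strips to 71 mm, a grey cone on its -y face. Slides 200 mm along the bed's +y, away from the control box. Origin under its middle at table height, axes as the bed's. Starts home, 100 mm to the bed's -y side. A spring pulls it home with 2 N (home) to 5 N (out), lever closed or not: let go, it runs back.
- pointer (a point): Tip of the thin steel pointer (3 mm wide) that sticks out of the leg's +x side, 70 mm from the leg's middle and 52 mm above the table; moves with the leg.
- lever_grip (a point): Point to grip on the cam lever's upright tab, 103 mm above the table, on the tab's centre line. The tab is dark steel, 26 mm along the bed's x, 12 mm along the bed's y, from 74 up to 118 mm above the table; grip it from above with the fingers closing along the bed's y (the rods).
- lever (a joint): Cam lever's slide across the leg, in m: 0 = fully open, 0.028 = fully closed (end stop). It closes along the bed's -x, away from the station. Needs about 3 N, stays where it is left. Starts between 0 and 0.004.
- station: Fixed length station: grey socket block 70 x 60 mm (own x, y) and 40 mm high beside the bed's +x edge; its place along the rods varies. Origin: centre of its underside on the table; axes as the bed's.
- socket (a point): Centre of the mouth of the station's rectangular socket hole, 40 mm above the table; hole 28 x 20 mm (along the station's x, y), 27 mm deep, mouth chamfered 2 mm. With the plug home the block's head rests on the station's top, its origin 22 mm below this point, 26 mm side along x.
- mark (a point): Length mark: top of the middle of a small steel ridge (12 x 3 mm, 6 mm proud, running along the station's x) on the station's edge next to the rods, 46 mm above the table. The pointer passes just above it; lined up when both have the same place along the rods (the station's y). Axes as the station's.
- spray_can: Loose bystander: can 60 mm across, 170 mm high. Origin under its centre.
- tape_roll: Loose bystander: roll lying flat, 72 mm across, 24 mm high. Origin under its centre.
- dropper: Loose bystander: small white bottle 28 mm across, 65 mm high. Origin under its centre.
- bobbin: Loose bystander: grey empty bobbin standing upright, 80 mm across the flanges, 87 mm high. Origin under its centre.
- screwdriver: Loose bystander: screwdriver lying along its own x. Origin under its middle.
There are look-alikes about, which are no part of the job. Leave any black or blue look-alike of the station alone. What is shaped like the plug but yellow is not meant.

How it is judged:
On the way, in this order (a step that is already met when the one before it is completed fails the run):
1. the sensor block is fully home in the socket and let go (z of plug in the frame of socket below -0.019 m and horizontal distance between plug and socket below 0.005 m and angle between the x axis of plug and the x axis of socket, either way round below 0.12 rad and angle between plug's own z axis and vertical below 0.1 rad and contact force between the fingers and plug below 0.3 N), for 0.2 s.
2. the leg is held at the mark, pointer within 5 mm, with the cam lever still open (less than 12 mm closed) (y of pointer in the frame of mark between -0.005 and 0.005 m and value of joint lever below 0.012 m and contact force between the fingers and leg above 3 N), for 0.2 s.
3. the cam lever is closed with the leg still held at the mark (y of pointer in the frame of mark between -0.005 and 0.005 m and value of joint lever above 0.024 m and contact force between the fingers and leg above 3 N), for 0.2 s.
At the end, for the whole second after the job is handed in: Block seated in the socket (plug at least 19 of 22 mm deep, upright, aligned), not touched; pointer within 5 mm of the mark along the rods; lever closed by at least 24 of 28 mm; leg at rest and the fingers still holding it by the lever (over 3 N of contact) (all of step 1 and all of step 3 and linear speed of leg below 0.01 m/s); the arm keeps its last pose, push and grip.
It fails at once if the cam lever is slid past half way while the leg is more than 10 mm off the mark (value of joint lever above 0.015 m and not (y of pointer in the frame of mark between -0.01 and 0.01 m)).
It fails at once if the other block or a loose thing on the table is moved by more than 30 mm (distance of any of round_block, spray_can, tape_roll, dropper, bobbin, screwdriver from where it was at the start of the episode above 0.03 m).
It also fails if it takes over 66 s, if anything falls off the work surface, if the arm or the gripper's body presses on something with over 40 N, if the wrist force passes 120 N, or if a joint passes its speed limit or range.

## Working session

There is one attempt and no reset: what is moved stays moved. The work goes in short steps, Python scripts to look and compute and a shell command to move; the robot and the scene stay as the last step left them, time stands still between calls to the robot, and variables do not carry over. Pictures are saved under pics/ and viewed, at most 15 in all, crops included, and the job is handed in when it is done.

```bash
mkdir -p pics
cat > h.py <<'E'
import numpy as np, cv2
from workcell import bot
from scipy.spatial.transform import Rotation as Rn
def save(f,n,crop=None,s=1):
    im=f["img"][:,:,::-1]
    if crop: x0,y0,x1,y1=crop; im=im[y0:y1,x0:x1]
    cv2.imwrite("pics/"+n,cv2.resize(im,None,fx=s,fy=s,interpolation=cv2.INTER_CUBIC))
def ext(f,st=None):
    if "R" in f: return np.array(f["R"]),np.array(f["t"])
    T=np.array(f["tool_from_camera"]); Rt=Rn.from_euler("xyz",st["tool_rot"]).as_matrix()
    Rwc=Rt@T[:3,:3]; tw=Rt@T[:3,3]+st["position"]
    return Rwc.T,-Rwc.T@tw
def pix(f,X,st=None):
    R,t=ext(f,st); c=R@np.array(X)+t; a=c[:2]/c[2]; a=a*(1+f["k1"]*(a@a)); K=np.array(f["intrinsics"])
    return K[:2,:2]@a+K[:2,2]
def ray(f,uv,z,st=None):
    K=np.array(f["intrinsics"]); d=np.linalg.solve(K[:2,:2],np.array(uv)-K[:2,2]); a=d.copy()
    for _ in range(20): a=d/(1+f["k1"]*(a@a))
    R,t=ext(f,st); o=-R.T@t; v=R.T@np.array([a[0],a[1],1]); return o+v*(z-o[2])/v[2]
E
python3 - <<'E'
from h import *
print(bot.observe(),bot.tip_reach)
for n in ["scene","top"]:
    f=bot.grab_frame(n); save(f,n+"0.png",None,1.25)
    for q in ["plug","round_block","bed","leg","pointer","lever_grip","station","socket","mark","spray_can","tape_roll","dropper","bobbin","screwdriver"]:
        print(n,q,[(np.round(r["xyz"],3).tolist(),round(r["conf"],2),pix(f,r["xyz"]).astype(int).tolist()) for r in bot.spot_point(q,f)[:4]])
E
```

```text
{'clock': 0.0, 'qpos': array([ 1.25678675,  0.52201122, -0.03634037,  1.59997456,  0.02119929,
        1.02111379, -0.11282583]), 'qd': array([-0.00111959, -0.00076651, -0.00086992,  0.00023832, -0.00113488,
        0.00060346, -0.00046763]), 'joint_efforts': array([ 6.66721626e-04, -9.27102256e+01,  1.98153824e+00, -3.69922435e+01,
        1.81573274e-02,  8.30375677e-03, -4.75004313e-06]), 'position': array([ 0.15079401, -0.60628293,  0.30333926]), 'tool_rot': array([-3.14047306e+00,  7.29431044e-05,  2.43784086e-01]), 'force': array([0.52782523, 0.45086402, 0.26320189]), 'moment': array([-0.00023914, -0.02036084, -0.02014679]), 'finger_force': 0.0, 'grip_width': 0.0851120306473753} 0.0726
scene plug [([0.592, 0.287, -0.002], 0.94, [335, 273]), ([0.684, 0.353, 0.001], 0.88, [321, 307]), ([0.588, 0.375, 0.001], 0.77, [361, 294]), ([0.674, 0.228, -0.002], 0.53, [293, 274])]
scene round_block [([0.456, 0.275, 0.0], 0.71, [373, 248])]
scene bed [([0.57, 0.002, 0.002], 0.58, [279, 214])]
scene leg [([0.556, -0.102, -0.002], 0.81, [265, 197])]
scene pointer []
scene lever_grip [([0.562, 
[... 1450 characters left out ...]
)]
top socket [([0.683, 0.029, 0.039], 0.9, [349, 158]), ([0.768, -0.254, 0.042], 0.89, [444, 131]), ([0.392, 0.038, 0.038], 0.75, [345, 257])]
top mark [([0.648, 0.032, 0.044], 0.92, [348, 169]), ([0.74, -0.249, 0.043], 0.87, [443, 140]), ([0.357, 0.042, 0.045], 0.68, [344, 269])]
top spray_can [([0.491, 0.456, 0.0], 0.97, [205, 222])]
top tape_roll [([0.758, 0.169, -0.002], 0.7, [303, 137]), ([0.648, 0.029, 0.045], 0.17, [349, 169])]
top dropper [([0.675, 0.227, 0.001], 0.45, [283, 163])]
top bobbin [([0.768, -0.091, -0.001], 0.63, [387, 135]), ([0.569, -0.103, 0.102], 0.34, [398, 193])]
top screwdriver [([0.335, -0.162, -0.004], 0.79, [413, 278]), ([0.457, 0.275, 0.002], 0.3, [265, 234])]
```

Run:
```python
from h import *
f=bot.grab_frame("scene"); g=bot.grab_frame("top")
save(f,"s1.png",(160,140,460,340),2.6); save(g,"t1.png",(190,100,490,300),2.6)
for q in ["plug","round_block"]:
  for r in bot.trace(q,g)[:4]:
    m=r["region"].astype(np.uint8); v,u=np.nonzero(m)
    print(q,r["conf"],u.mean(),v.mean(),g["img"][m>0].mean(0))
```

```text
plug 0.74 261.92215568862275 187.34131736526948 [43.81437126 34.76047904 29.60479042]
plug 0.64 349.22083333333336 162.33333333333334 [120.02916667 115.48958333 113.80416667]
plug 0.61 241.56976744186048 156.6918604651163 [149.37790698 141.93023256  60.61046512]
plug 0.59 231.30857142857144 188.6457142857143 [158.38285714 151.29142857  65.81142857]
```

View pics/s1.png

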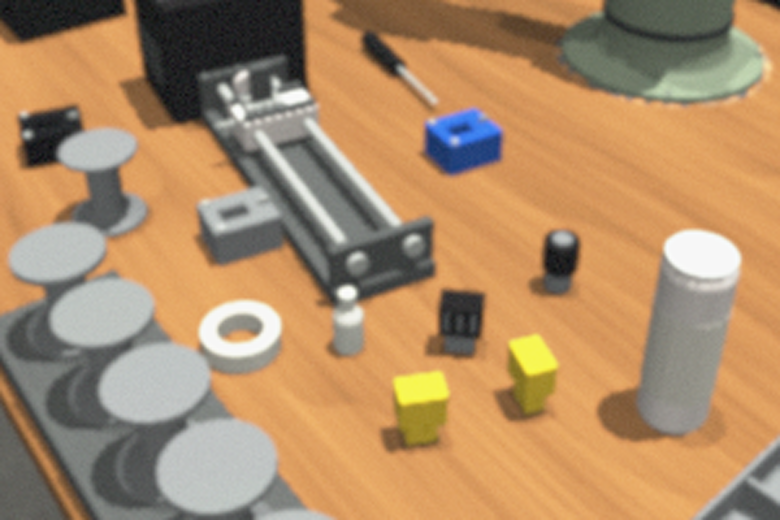

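View pics/t1.png

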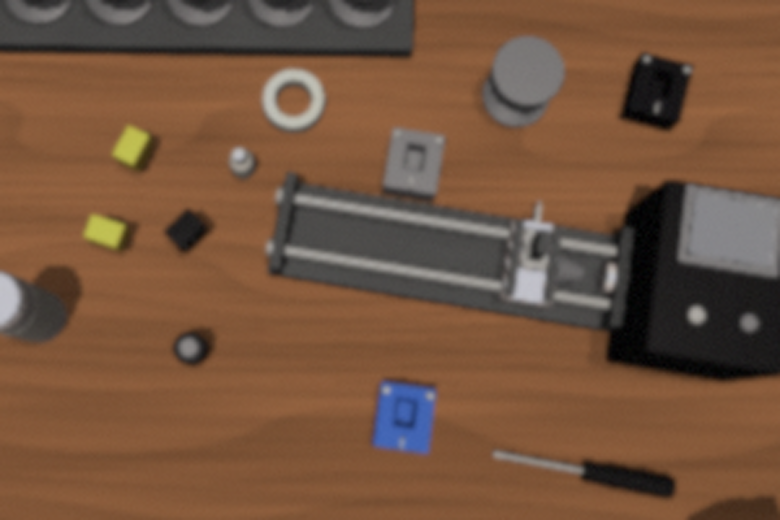

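The meant plug is the black rectangular block at top-crop (187,231), full picture (262,189), world (0.59, 0.287). The black block at crop (190,347) has a round head, and the two similar shapes at (131,147) and (105,231) are yellow. The station is the grey one at crop (413,162), beside the rods on +x. The blue (404,416) and black (655,90) ones are look-alikes. I'm moving over to the plug now and will confirm it from near.

```bash
python3 -m jog '[[[33,-23,0,0,0,0,1],[33,-23,0,0,0,0,1],[33,-23,0,0,0,0,1],[33,-23,0,0,0,0,1],[33,-23,0,0,0,0,1]]]'
python3 -m jog '[[[33,-23,0,0,0,0,1],[33,-23,0,0,0,0,1],[33,-23,0,0,0,0,1],[33,-23,0,0,0,0,1],[33,-23,0,0,0,0,1]]]'
python3 -m jog '[[[33,-23,0,0,0,0,1],[33,-23,0,0,0,0,1],[33,-23,0,0,0,0,1],[33,-23,0,0,0,0,1],[33,-23,0,0,0,0,1]]]'
python3 -c "
from h import *
f=bot.grab_frame('wrist');print(f['tool_from_camera'],f['intrinsics']);print(bot.observe()['qpos'])"
```

```text
clock: 2.2
position: [0.2841, -0.4538, 0.3041]
tool_rot: [3.141, -0.0, 0.244]
force: [1.2, -0.7, -0.5]
grip_width: 0.0852
finger_force: 0.0
clock: 2.7
position: [0.4165, -0.3024, 0.3041]
tool_rot: [3.141, -0.0, 0.244]
force: [0.2, -0.5, -0.4]
grip_width: 0.0852
finger_force: 0.0
clock: 3.2
position: [0.5489, -0.1509, 0.304]
tool_rot: [3.141, -0.0, 0.244]
force: [-0.1, -0.6, 0.3]
grip_width: 0.0851
finger_force: 0.0
[[ 8.77642868e-04 -9.62004059e-01 -2.73033735e-01  6.97990411e-02]
 [ 9.99999551e-01  7.46600648e-04  5.83845878e-04 -1.15125729e-03]
 [-3.57814941e-04 -2.73034124e-01  9.62004282e-01 -7.02284193e-02]
 [ 0.00000000e+00  0.00000000e+00  0.00000000e+00  1.00000000e+00]] [[334.30250199   0.         318.76170379]
 [  0.         334.30250199 199.68121435]
 [  0.           0.           1.        ]]
[ 0.30792362  0.44109287 -0.21103275  1.73862882  0.10465968  0.97105738
 -1.2635473 ]
```

```bash
python3 - <<'E'
from h import *
st=bot.observe(); f=bot.grab_frame("wrist")
for q in ["socket","mark","pointer","lever_grip","leg","station"]:
    print(q,[(np.round(r["xyz"],4).tolist(),round(r["conf"],2)) for r in bot.spot_point(q,f)[:3]])
E
python3 -m jog '[[[11,-37,0,0,0,0,1],[11,-37,0,0,0,0,1],[11,-37,0,0,0,0,1],[11,-37,0,0,0,0,1],[11,-37,0,0,0,0,1]]]'
python3 - <<'E'
from h import *
f=bot.grab_frame("wrist")
for q in ["socket","mark","station"]:
    print(q,[(np.round(r["xyz"],4).tolist(),round(r["conf"],2)) for r in bot.spot_point(q,f)[:3]])
E
python3 -m jog '[[[11,-37,0,0,0,0,1],[11,-37,0,0,0,0,1],[11,-37,0,0,0,0,1],[11,-37,0,0,0,0,1],[0,-30,0,0,0,0,1]]]'
python3 - <<'E'
from h import *
st=bot.observe(); f=bot.grab_frame("wrist"); save(f,"w1.png")
for q in ["plug","round_block"]:
    print(q,[(np.round(r["xyz"],4).tolist(),round(r["conf"],2),pix(f,r["xyz"],st).round(0)) for r in bot.spot_point(q,f)[:4]])
E
```

```text
socket [([0.3893, 0.0435, 0.0428], 0.77)]
mark [([0.6469, 0.0343, 0.0481], 0.95), ([0.7344, -0.249, 0.0456], 0.8), ([0.3569, 0.0469, 0.0428], 0.56)]
pointer [([0.6286, -0.1132, 0.0472], 0.66)]
lever_grip [([0.5677, -0.0974, 0.1039], 0.9)]
leg [([0.5529, -0.0988, 0.0023], 0.61)]
station [([0.6738, 0.032, 0.0012], 0.85), ([0.3831, 0.0393, 0.0025], 0.63)]
clock: 4.1
position: [0.5564, 0.0411, 0.3042]
tool_rot: [3.141, -0.0, 0.242]
force: [0.3, -1.2, 0.5]
grip_width: 0.0855
finger_force: 0.0
socket [([0.6797, 0.0281, 0.0373], 0.92), ([0.3854, 0.0416, 0.0424], 0.8)]
mark [([0.359, 0.0459, 0.0473], 0.95), ([0.6502, 0.0321, 0.0492], 0.91), ([0.4528, 0.2771, -0.0026], 0.5)]
station [([0.7645, -0.2481, -0.0022], 0.88), ([0.6737, 0.0319, 0.0029], 0.8), ([0.3831, 0.0366, 0.0025], 0.8)]
clock: 4.8
position: [0.5572, 0.2243, 0.3038]
tool_rot: [3.142, -0.0, 0.242]
force: [-0.2, -0.7, -0.4]
grip_width: 0.0856
finger_force: 0.0
plug [([0.5932, 0.2846, -0.0006], 0.86, array([274., 124.])), ([0.6844, 0.3512, -0.001], 0.74, array([229.,  20.])), ([0.5814, 0.3722, 0.0035], 0.58, array([192., 116.]))]
round_block [([0.4516, 0.2772, -0.0007], 0.65, array([256., 242.]))]
```

View pics/w1.png

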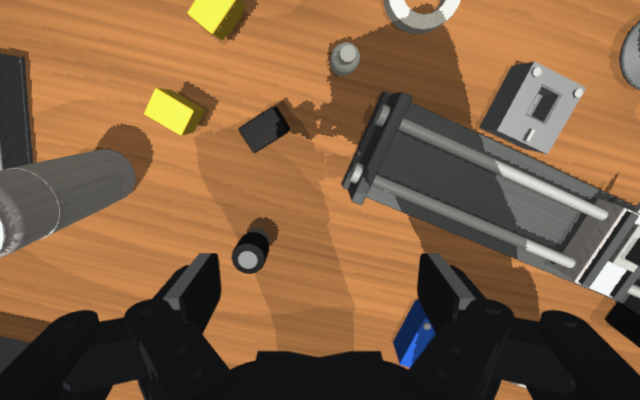

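The black rectangular head sits at (263,130), between the yellow plugs (215,12) and (172,111) and the round block (250,250), so the identity is confirmed. The grey station is at (537,107). Next I measure the plug's yaw and the rods' direction.

Run:
```python
from h import *
st=bot.observe(); f=bot.grab_frame("wrist")
for a,b in [((403,124),(603,213)),((375,186),(572,262))]:
    d=ray(f,b,.05,st)-ray(f,a,.05,st); print("bed yaw",np.arctan2(d[0],-d[1]) )
im=f["img"].astype(int)
for r in bot.trace("plug",f)[:3]:
    m=r["region"]; v,u=np.nonzero(m); print(r["conf"],u.mean(),v.mean(),im[m].mean(0))
    if abs(u.mean()-263)<15:
        for z in (.056,.05):
            P=np.array([ray(f,(a,b),z,st)[:2] for a,b in zip(u,v)],np.float32)*1000
            print(z,cv2.minAreaRect(P),P.mean(0))
        c=np.array([np.zeros(2)]); 
        im2=f["img"][v.min()-10:v.max()+10,u.min()-10:u.max()+10,::-1]
        cv2.imwrite("pics/c1.png",cv2.resize(im2,None,fx=7,fy=7)); print(u.min()-10,v.min()-10)
```

```text
bed yaw -0.1456205500479207
bed yaw -0.1231914481831102
0.88 263.71758569299556 127.11251862891207 [51.86214605 48.8681073  46.67958271]
0.056 ((591.6163940429688, 286.9516296386719), (27.912635803222656, 42.19093322753906), 44.487998962402344) [591.8699  286.96536]
0.05 ((591.0101318359375, 287.7987060546875), (28.439346313476562, 42.98707580566406), 44.487525939941406) [591.26843 287.81262]
229 95
0.67 173.58133035215204 109.91447736165456 [205.99720514 199.95807714  68.77752935]
```

View pics/c1.png

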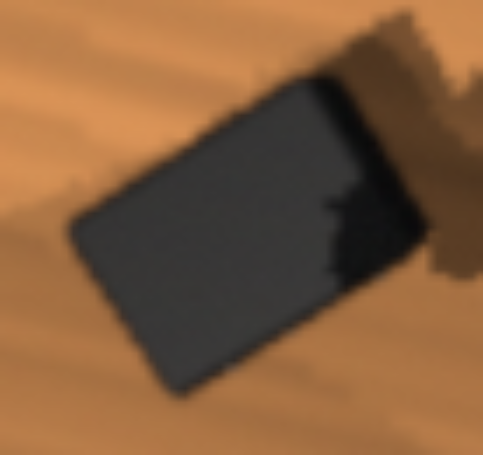

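```bash
python3 -m jog '[[[16,-18,0,0,0,0,1],[16,-18,0,0,0,0,1],[16,-17,0,0,0,0,1],[0,0,0,0,0,-0.15,1],[0,0,0,0,0,-0.15,1]]]'
python3 -m jog '[[[0,0,0,0,0,-0.15,1],[0,0,0,0,0,-0.15,1],[0,0,0,0,0,-0.15,1],[0,0,0,0,0,-0.15,1],[0,0,0,0,0,-0.15,1]]]'
python3 -m jog '[[[0,0,0,0,0,-0.15,1],[0,0,0,0,0,-0.15,1],[0,0,0,0,0,-0.15,1],[0,0,0,0,0,-0.15,1],[0,0,0,0,0,-0.15,1]]]'
python3 -m jog '[[[0,0,0,0,0,-0.15,1],[0,0,0,0,0,-0.15,1],[0,0,50,0,0,0,1],[0,0,50,0,0,0,1],[0,0,0,0,0,0,1]]]'
python3 - <<'E'
from h import *
st=bot.observe(); f=bot.grab_frame("wrist"); print(st["qpos"],st["position"],st["tool_rot"])
print([(r["xyz"],r["conf"]) for r in bot.spot_point("plug",f)[:2]])
for r in bot.trace("plug",f)[:3]:
    m=r["region"]; v,u=np.nonzero(m); 
    P=np.array([ray(f,(a,b),.056,st)[:2] for a,b in zip(u,v)],np.float32)*1000
    print(r["conf"],u.mean(),v.mean(),f["img"][m].mean(0),cv2.minAreaRect(P))
save(f,"w2.png")
E
```

```text
clock: 5.55
position: [0.5911, 0.2854, 0.3036]
tool_rot: [3.141, 0.0, 0.548]
force: [0.3, 0.4, 0.2]
grip_width: 0.0856
finger_force: 0.0
clock: 6.05
position: [0.5912, 0.2845, 0.3039]
tool_rot: [3.141, 0.001, 1.297]
force: [1.8, 0.6, -1.6]
grip_width: 0.0857
finger_force: 0.0
clock: 6.55
position: [0.5912, 0.2845, 0.3039]
tool_rot: [-3.141, 0.001, 2.047]
force: [-0.0, -0.1, -0.0]
grip_width: 0.0856
finger_force: 0.0
clock: 7.05
position: [0.5891, 0.283, 0.1983]
tool_rot: [-3.133, -0.001, 2.342]
force: [-0.4, -1.2, -0.7]
grip_width: 0.0855
finger_force: 0.0
[-0.09827094  0.78201599 -0.71205351  1.57379655  0.57293222  1.01391681
 -0.21023127] [0.58913993 0.28300885 0.19827102] [-3.13276226e+00 -1.36491746e-03  2.34153102e+00]
[([0.5905, 0.2861, 0.0009], 0.79), ([0.585, 0.3723, 0.004], 0.78)]
0.94 324.984756097561 203.65739329268294 [30.78582317 29.14824695 28.58307927] ((587.5681762695312, 290.1535949707031), (27.666223526000977, 44.342491149902344), 44.17379379272461)
0.65 417.5507411630559 105.94897377423032 [220.76026226 204.41191562  65.78078677] ((584.0814819335938, 374.4083251953125), (44.59082794189453, 30.213096618652344), 71.50028991699219)
0.59 479.1621229698376 229.54872389791183 [193.52262181 183.05191415  55.90429234] ((675.5299072265625, 350.6498107910156), (36.25694274902344, 54.770816802978516), 64.02770233154297)
```

View pics/w2.png

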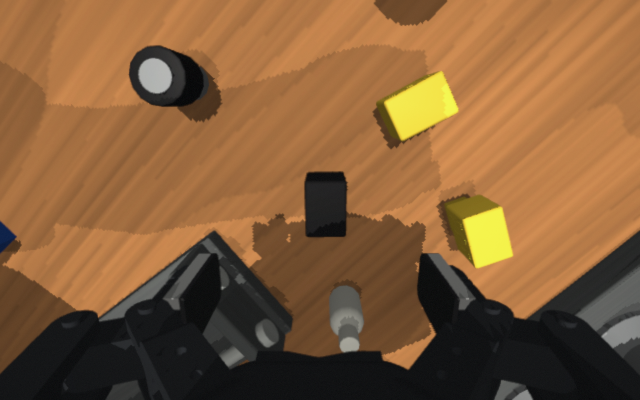

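The black plug is at (326,204), centred and square to the fingers. Its far side face shows at the top edge. The dropper at (345,320) and the yellow plugs are clear of the finger path, so I descend.

```bash
python3 -m jog '[[[2.5,4,25,0,0,0,1],[0,0,25,0,0,0,1],[0,0,25,0,0,0,1],[0,0,0,0,0,0,1],[0,0,0,0,0,0,1]]]'
python3 -m jog '[[[0,0,15,0,0,0,1],[0,0,11,0,0,0,1],[0,0,0,0,0,0,1],[0,0,0,0,0,0,1]]]'
```

```text
clock: 7.7
position: [0.5923, 0.2919, 0.1314]
tool_rot: [3.139, 0.001, 2.343]
force: [-0.0, 0.6, 1.0]
grip_width: 0.0856
finger_force: 0.0
clock: 8.1
position: [0.5913, 0.2916, 0.103]
tool_rot: [-3.141, -0.0, 2.344]
force: [0.3, -0.1, 0.3]
grip_width: 0.0858
finger_force: 0.0
```

```bash
python3 -m jog '[[[-2,-4,6,0,0,0,1],[0,0,0,0,0,0,1],[0,0,0,0,0,0,0],[0,0,0,0,0,0,0],[0,0,0,0,0,0,0]]]' 40
python3 -m jog '[[[0,0,0,0,0,0,0],[0,0,0,0,0,0,0],[0,0,0,0,0,0,0],[0,0,0,0,0,0,0],[0,0,0,0,0,0,0]]]'
```

```text
clock: 8.6
position: [0.5899, 0.2874, 0.0971]
tool_rot: [3.141, -0.0, 2.344]
force: [0.0, -0.9, -0.0]
grip_width: 0.0437
finger_force: 0.0
clock: 9.1
position: [0.5899, 0.2874, 0.0971]
tool_rot: [3.141, 0.0, 2.344]
force: [-1.1, -0.3, 5.4]
grip_width: 0.0276
finger_force: 39.8
```

```bash
python3 -m jog '[[[0,0,-20,0,0,0,0],[0,0,-40,0,0,0,0],[0,0,-40,0,0,0,0],[0,0,-20,0,0,0,0],[0,0,0,0,0,0,0]]]'
python3 -m jog '[[[-25,-12,0,0,0,0,0],[-36,-17,0,0,0,0,0],[-36,-17,0,0,0,0,0],[-36,-17,0,0,0,0,0],[-36,-17,0,0,0,0,0]]]'
python3 -m jog '[[[-36,-17,0,0,0,0,0],[-25,-12,0,0,0,0,0],[0,0,0,0,0,-0.13,0],[0,0,0,0,0,-0.13,0],[0,0,0,0,0,-0.13,0]]]'
python3 -m jog '[[[0,0,0,0,0,-0.13,0],[0,0,0,0,0,-0.13,0],[0,0,0,0,0,0,0],[0,0,0,0,0,0,0]]]'
python3 - <<'E'
from h import *
st=bot.observe(); f=bot.grab_frame("wrist"); save(f,"w3.png");print(st["qpos"])
for q in ["socket","mark","station","plug"]:
    print(q,[(np.round(r["xyz"],4).tolist(),round(r["conf"],2)) for r in bot.spot_point(q,f)[:3]])
E
```

```text
clock: 9.6
position: [0.5907, 0.288, 0.2213]
tool_rot: [3.137, 0.001, 2.344]
force: [-0.7, 1.5, -0.8]
grip_width: 0.0273
finger_force: 39.6
clock: 10.1
position: [0.6507, 0.1087, 0.217]
tool_rot: [-3.141, -0.0, 2.344]
force: [0.6, -0.2, -0.5]
grip_width: 0.0275
finger_force: 39.6
clock: 10.6
position: [0.6721, 0.0463, 0.2169]
tool_rot: [-3.141, -0.001, 2.739]
force: [-1.0, -0.2, -0.5]
grip_width: 0.0275
finger_force: 39.6
clock: 11.0
position: [0.6723, 0.0464, 0.2168]
tool_rot: [3.141, -0.001, 2.99]
force: [1.0, 0.2, -0.6]
grip_width: 0.0278
finger_force: 39.6
[ 0.34602151  0.83235543 -0.85835355  1.50336129  0.6710064   1.11889178
  0.76893594]
socket [([0.6785, 0.0298, 0.0361], 0.9), ([0.5529, -0.0989, 0.0017], 0.64), ([0.5662, -0.0991, 0.1032], 0.63)]
mark [([0.6464, 0.0317, 0.0479], 0.59), ([0.7677, -0.0908, 0.0014], 0.54)]
station [([0.6747, 0.0318, 0.0028], 0.85), ([0.6824, 0.0276, 0.0379], 0.16)]
plug [([0.6732, 0.043, 0.1183], 0.71)]
```

View pics/w3.png

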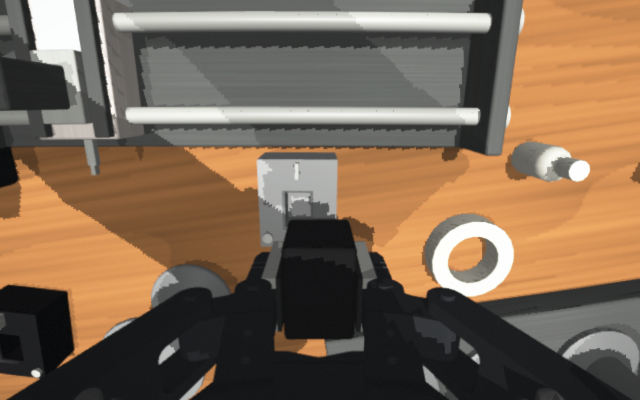

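The rods run nearly level, at (115,20)-(490,23) and (127,115)-(478,117). The station is at (298,195), with its ridge at (296,170) and the hole's far edge at about (299,192). I'm taking an enlarged crop for precise alignment.

Run:
```python
from h import *
st=bot.observe(); f=bot.grab_frame("wrist"); save(f,"c3.png",(245,145,350,250),5.7)
# rod edges: fit centre lines
g=cv2.cvtColor(f["img"],cv2.COLOR_RGB2GRAY).astype(float)
for y0,y1,xs in [(8,34,range(150,470,8)),(102,128,range(150,460,8))]:
    pts=[]
    for x in xs:
        c=g[y0:y1,x]; w=np.where(c>150)[0]
        if len(w)>3: pts.append((x,y0+w.mean()))
    P=np.array([ray(f,p,.05,st)[:2] for p in pts]); 
    vx,vy,x0,yy=cv2.fitLine(P.astype(np.float32)*1000,cv2.DIST_HUBER,0,.1,.1).ravel(); s=np.sign(vy)
    print("yaw",np.arctan2(-vx*s,vy*s),x0,yy,len(pts))
```

```text
yaw -0.15649195 550.609 63.465824 40
yaw -0.15415366 609.36816 52.81392 39
```

View pics/c3.png

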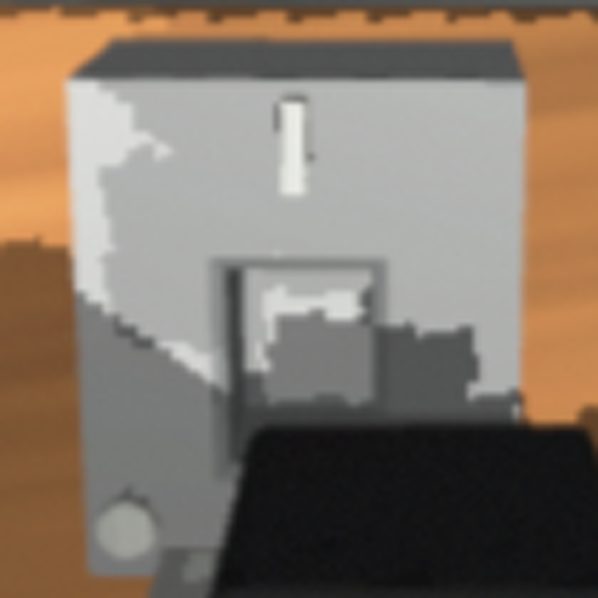

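Run:
```python
from h import *
st=bot.observe(); f=bot.grab_frame("wrist")
yaw=-.155; B=np.array([[np.cos(yaw),np.sin(yaw)],[-np.sin(yaw),np.cos(yaw)]])  # world->bed
q=lambda u,v,z: ray(f,(u,v),z,st)[:2]
c=lambda a,b:(245+a/5.7,145+b/5.7)
L=q(*c(68,79),.04);R=q(*c(524,79),.04)
print("far corners bed",(B@L*1e3).round(1),(B@R*1e3).round(1))
print("bed->socket from edge (+35): ",(B@(L+R)/2*1e3+[35,0]).round(1))
for n,a in dict(ridge0=(293,97,.046),ridge1=(293,195,.046),hL=(212,300,.04),hR=(386,300,.04),hTL=(212,260,.04),hBL=(222,475,.04)).items():
    print(n,(B@q(*c(*a[:2]),a[2])*1e3).round(1))
g=cv2.cvtColor(f["img"],cv2.COLOR_RGB2GRAY)
print("col320",g[200:360:2,320]); print("row300",g[300,270:370:2])
Rt=Rn.from_euler("xyz",st["tool_rot"]).as_matrix()
for u,v in [(320,248),(320,338),(283,250),(358,250)]:
    print(u,v,(Rt.T@(ray(f,(u,v),.1758,st)-st["position"])*1e3).round(1))
print("tcp bed",(B@st["position"][:2]*1e3).round(1))
for n in["socket","mark","pointer","lever_grip"]: 
    r=bot.spot_point(n,f); print(n,[((B@x["xyz"][:2])*1e3).round(1).tolist()+[x["conf"]] for x in r[:2]])
```

```text
far corners bed [626.9 104.9] [626.5 164.4]
bed->socket from edge (+35):  [661.7 134.6]
ridge0 [628.1 134.6]
ridge1 [640.9 134.5]
hL [656.8 123. ]
hR [656.6 146.5]
hTL [651.2 123.1]
hBL [681.9 123.8]
col320 [175 170  89  84  85  84  84  84  84  64  23  20  20  20  20  20  19  20
  20  21  19  18  20  17  26  33  36  37  37  37  37  24  19  19  19  18
  20  19  19  20  19  20  18  21  17  20  20  19  20  20  19  17  20  19
  19  20  19  20  21  18  19  17  16  19  19  19  19  19  20  44 159 166
 163 157 158 160 161 156 111  25]
row300 [24 24 22 27 28 24 17 17 20 19 21 20 20 19 20 18 19 18 21 20 19 17 20 20
 19 19 19 20 20 19 19 21 19 18 19 19 19 17 19 20 19 19 16 20 29 32 22 23
 24 24]
320 248 [19.5  1.7 41.2]
320 338 [-19.1   1.8  41.2]
283 250 [ 18.7 -11.7  41.2]
358 250 [18.7 15.5 41.2]
tcp bed [657.1 149.9]
socket [[800.3, -129.9, 0.93], [668.1, 131.2, 0.66]]
mark [[634.5, 130.4, 0.58]]
pointer [[639.7, -11.9, 0.82]]
lever_grip [[576.6, -12.3, 0.6]]
```

```bash
python3 -m jog '[[[-10,-17,20,0,0,0.003,0],[0,0,30,0,0,0,0],[0,0,20,0,0,0,0],[0,0,0,0,0,0,0],[0,0,0,0,0,0,0]]]'
python3 - <<'E'
from h import *
st=bot.observe(); f=bot.grab_frame("wrist"); save(f,"w4.png",(230,150,390,270),5)
yaw=-.155; B=np.array([[np.cos(yaw),np.sin(yaw)],[-np.sin(yaw),np.cos(yaw)]])
print("tcp bed",(B@st["position"][:2]*1e3).round(1))
E
```

```text
clock: 12.05
position: [0.6799, 0.0287, 0.1471]
tool_rot: [3.141, -0.0, 2.991]
force: [0.6, -0.3, 0.8]
grip_width: 0.0273
finger_force: 39.6
tcp bed [667.3 133.3]
```

View pics/w4.png

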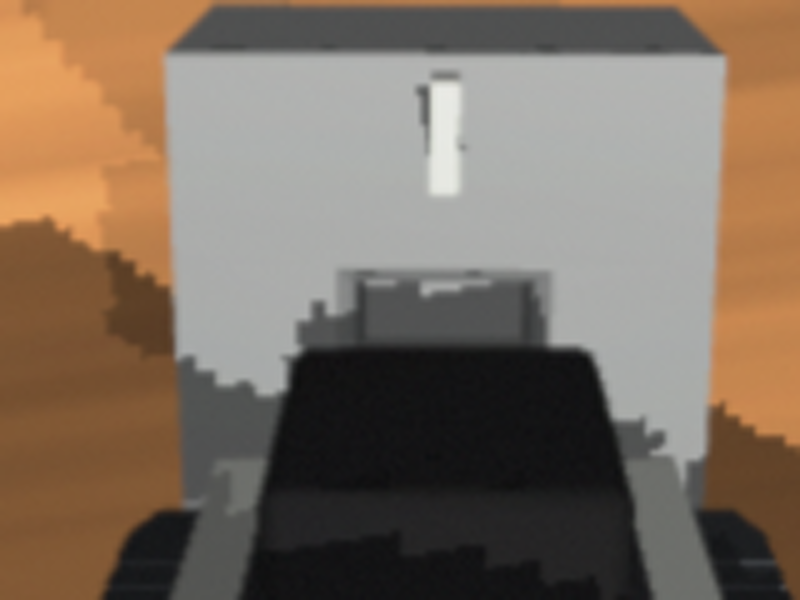

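Hole (337..552, centre 444), ridge (445) and head (300..592, centre 446) lie in one column, so the plug is centred along y to under 0.5 mm. Inserting now.

```bash
python3 -m jog '[[[0,0,5,0,0,0,0],[0,0,4,0,0,0,0],[0,0,3,0,0,0,0],[0,0,2,0,0,0,0],[0,0,0,0,0,0,0]]]'
python3 -m jog '[[[0,0,2,0,0,0,0],[0,0,2,0,0,0,0],[0,0,0,0,0,0,0]]]'
```

```text
clock: 12.6
position: [0.6797, 0.0282, 0.1326]
tool_rot: [-3.141, -0.0, 2.991]
force: [-1.7, 0.5, -1.6]
grip_width: 0.0275
finger_force: 40.0
clock: 12.9
position: [0.6796, 0.0283, 0.1285]
tool_rot: [-3.142, -0.0, 2.991]
force: [-2.8, 1.3, -3.4]
grip_width: 0.0271
finger_force: 40.0
```

```bash
python3 -m jog '[[[0.5,0,3,0,0,0,0],[0,0,3,0,0,0,0],[0,0,3,0,0,0,0],[0,0,2,0,0,0,0],[0,0,0,0,0,0,0]]]'
python3 -m jog '[[[0,0,1.5,0,0,0,0],[0,0,1.5,0,0,0,0],[0,0,0,0,0,0,0]]]'
```

```text
clock: 13.4
position: [0.6793, 0.0282, 0.1175]
tool_rot: [-3.142, -0.0, 2.991]
force: [0.2, 0.1, -0.8]
grip_width: 0.0275
finger_force: 40.2
clock: 13.7
position: [0.6794, 0.0283, 0.1151]
tool_rot: [3.142, 0.0, 2.991]
force: [-1.7, -1.3, 3.3]
grip_width: 0.0272
finger_force: 40.5
```

```bash
python3 -m jog '[[[0,0,1,0,0,0,0],[0,0,0,0,0,0,0]]]'; python3 -m jog '[[[0,0,1,0,0,0,0],[0,0,0,0,0,0,0]]]'
```

```text
clock: 13.9
position: [0.6794, 0.0283, 0.1151]
tool_rot: [-3.141, 0.001, 2.991]
force: [-7.8, -2.2, 17.8]
grip_width: 0.0277
finger_force: 42.5
clock: 14.1
position: [0.6795, 0.0284, 0.115]
tool_rot: [-3.141, 0.001, 2.99]
force: [-13.8, -4.0, 32.7]
grip_width: 0.0276
finger_force: 44.4
```

Contact came exactly at the predicted depth (TCP 0.115), so it is home. I release, rise and check.

```bash
python3 -m jog '[[[0,0,-2.5,0,0,0,0],[0,0,0,0,0,0,0.8],[0,0,0,0,0,0,0.8],[0,0,0,0,0,0,0.8],[0,0,0,0,0,0,0.8]]]'
python3 -m jog '[[[0,0,0,0,0,0,0.8],[0,0,-10,0,0,0,0.8],[0,0,-30,0,0,0,0.8],[0,0,-40,0,0,0,0.8],[0,0,0,0,0,0,0.8]]]'
python3 - <<'E'
from h import *
yaw=-.155; B=np.array([[np.cos(yaw),np.sin(yaw)],[-np.sin(yaw),np.cos(yaw)]])
for cam in ["wrist","top","scene"]:
  st=bot.observe(); f=bot.grab_frame(cam)
  if cam=="wrist": save(f,"w5.png")
  for n in["plug","socket","mark","pointer","lever_grip"]: 
    r=bot.spot_point(n,f); print(cam,n,[((B@x["xyz"][:2])*1e3).round(1).tolist()+[round(x["xyz"][2],4),x["conf"]] for x in r[:4] if 0.5<(B@x["xyz"][:2])[0]<.7 and (B@x["xyz"][:2])[1]<.2])
E
```

```text
clock: 14.6
position: [0.6792, 0.0283, 0.1151]
tool_rot: [3.142, -0.0, 2.991]
force: [0.3, 0.0, 0.0]
grip_width: 0.0683
finger_force: 0.0
clock: 15.1
position: [0.681, 0.0292, 0.2012]
tool_rot: [3.14, 0.006, 2.991]
force: [0.5, 0.7, -0.4]
grip_width: 0.0681
finger_force: 0.0
wrist plug [[669.4, 128.3, 0.016, 0.74]]
wrist socket []
wrist mark [[634.0, 132.0, 0.0492, 0.78], [660.7, 133.2, 0.0016, 0.62]]
wrist pointer [[638.1, -10.8, 0.0495, 0.64], [577.9, -12.0, 0.0999, 0.15]]
wrist lever_grip [[575.0, -9.9, 0.1023, 0.59]]
top plug [[665.2, 135.7, 0.0156, 0.62]]
top socket [[669.8, 132.8, 0.0414, 0.64], [579.2, -11.4, 0.0995, 0.29]]
top mark [[636.0, 131.7, 0.0436, 0.78]]
top pointer [[635.0, -12.4, 0.0501, 0.8]]
top lever_grip [[575.4, -13.4, 0.1018, 0.45]]
scene plug [[668.8, 133.6, 0.0188, 0.72]]
scene socket [[664.9, 127.0, 0.0405, 0.73]]
scene mark [[635.2, 134.3, 0.0471, 0.62]]
scene pointer []
scene lever_grip [[570.3, -9.8, 0.0985, 0.62], [563.4, 91.0, 0.0018, 0.34]]
```

View pics/w5.png

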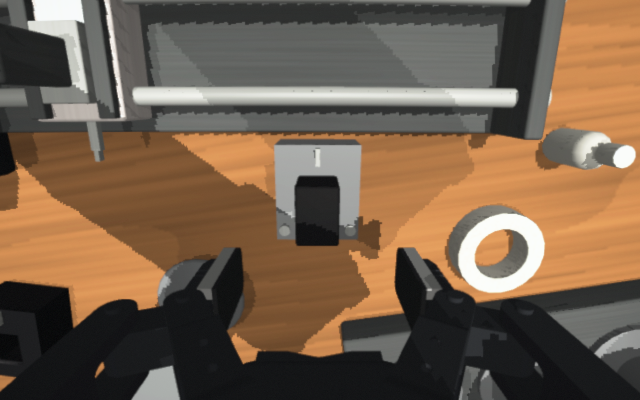

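The block is seated with its head on the station at (317,210), and the three camera estimates put its origin at z about 0.017. Now I go over to the lever tab.

```bash
python3 -m jog '[[[18,-29,-20,0,0,0,0.8],[18,-29,-10,0,0,0,0.8],[18,-29,0,0,0,0,0.8],[18,-29,0,0,0,0,0.8],[18,-29,0,0,0,0,0.8]]]'
python3 -m jog '[[[0,0,0,0,0,0,0.8],[0,0,0,0,0,0,0.8],[0,0,0,0,0,0,0.8]]]'
python3 - <<'E'
from h import *
yaw=-.155; B=np.array([[np.cos(yaw),np.sin(yaw)],[-np.sin(yaw),np.cos(yaw)]])
st=bot.observe(); f=bot.grab_frame("wrist"); save(f,"w6.png")
print("tcp bed",(B@st["position"][:2]*1e3).round(1),st["qpos"])
for n in["mark","pointer","lever_grip","leg"]: 
    r=bot.spot_point(n,f); print(n,[((B@x["xyz"][:2])*1e3).round(1).tolist()+[round(x["xyz"][2],4),x["conf"]] for x in r[:3]])
E
```

```text
clock: 16.5
position: [0.5676, -0.1025, 0.2256]
tool_rot: [-3.141, 0.0, 2.991]
force: [0.3, 0.1, -0.4]
grip_width: 0.0683
finger_force: 0.0
clock: 16.8
position: [0.569, -0.1008, 0.2256]
tool_rot: [3.141, 0.001, 2.992]
force: [-0.5, 0.5, 0.4]
grip_width: 0.0681
finger_force: 0.0
tcp bed [577.8 -11.7] [ 0.68275582  0.69790295 -0.90783264  1.76790354  0.6443629   1.00208806
  0.94344949]
mark [[634.3, 132.4, 0.0484, 0.89], [559.2, -11.2, 0.0032, 0.6], [577.9, -12.1, 0.1009, 0.44]]
pointer [[637.9, -13.3, 0.0538, 0.75], [634.3, 132.8, 0.0511, 0.46]]
lever_grip [[574.8, -11.6, 0.1026, 0.98]]
leg [[562.9, -13.1, 0.0053, 0.97]]
```

View pics/w6.png

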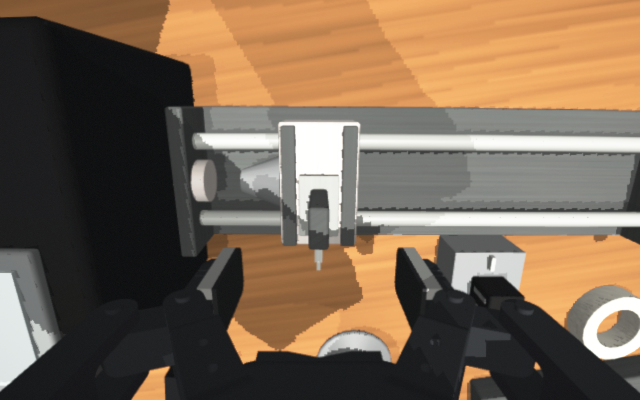

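The tab is at (318,220), centred between the open fingers (240 and 400), with the pointer at (318,262) and the mark at (491,262). Descending to grip.

```bash
python3 -m jog '[[[3,0,25,0,0,0,0.8],[0,0,25,0,0,0,0.8],[0,0,19,0,0,0,0.8],[0,0,0,0,0,0,0.8],[0,0,0,0,0,0,0.8]]]' 60
python3 -m jog '[[[0,0,0,0,0,0,0],[0,0,0,0,0,0,0],[0,0,0,0,0,0,0],[0,0,0,0,0,0,0],[0,0,0,0,0,0,0]]]' 60
python3 -m jog '[[[0,0,0,0,0,0,0],[0,0,0,0,0,0,0],[0,0,0,0,0,0,0]]]' 60
python3 - <<'E'
from h import *
yaw=-.155; B=np.array([[np.cos(yaw),np.sin(yaw)],[-np.sin(yaw),np.cos(yaw)]])
st=bot.observe(); print("tcp bed",(B@st["position"][:2]*1e3).round(1))
E
```

```text
clock: 17.55
position: [0.5659, -0.1007, 0.1567]
tool_rot: [3.141, -0.0, 2.991]
force: [1.2, 0.3, 0.8]
grip_width: 0.0684
finger_force: 0.0
clock: 18.05
position: [0.5659, -0.1006, 0.1569]
tool_rot: [3.141, 0.001, 2.991]
force: [-1.1, 2.9, 5.4]
grip_width: 0.0113
finger_force: 59.8
clock: 18.35
position: [0.5658, -0.1006, 0.157]
tool_rot: [3.141, 0.001, 2.991]
force: [-0.4, 2.7, 5.4]
grip_width: 0.0115
finger_force: 59.8
tcp bed [574.6 -12.1]
```

```bash
python3 -m jog '[[[0,10,0,0,0,0,0],[0,20,0,0,0,0,0],[0,20,0,0,0,0,0],[0,20,0,0,0,0,0],[0,20,0,0,0,0,0]]]'
python3 -m jog '[[[0,20,0,0,0,0,0],[0,15,0,0,0,0,0],[0,10,0,0,0,0,0],[0,0,0,0,0,0,0],[0,0,0,0,0,0,0]]]'
python3 - <<'E'
from h import *
yaw=-.155; B=np.array([[np.cos(yaw),np.sin(yaw)],[-np.sin(yaw),np.cos(yaw)]])
for cam in ["wrist","top","scene"]:
  st=bot.observe(); f=bot.grab_frame(cam)
  if cam=="wrist": save(f,"w7.png",(220,160,420,310),4); print("tcp bed",(B@st["position"][:2]*1e3).round(1))
  for n in["mark","pointer","lever_grip"]: 
    r=bot.spot_point(n,f); print(cam,n,[((B@x["xyz"][:2])*1e3).round(1).tolist()+[round(x["xyz"][2],4),x["conf"]] for x in r[:3]])
E
```

```text
clock: 18.85
position: [0.5796, -0.0124, 0.157]
tool_rot: [-3.14, 0.001, 2.99]
force: [2.1, -7.3, 6.3]
grip_width: 0.0114
finger_force: 60.0
clock: 19.35
position: [0.5862, 0.032, 0.1569]
tool_rot: [-3.141, 0.001, 2.99]
force: [0.2, -3.7, 10.5]
grip_width: 0.011
finger_force: 60.8
tcp bed [574.3 122.1]
wrist mark [[634.8, 133.2, 0.0502, 0.87], [563.9, 124.1, 0.0023, 0.31]]
wrist pointer [[669.5, 132.5, 0.0182, 0.22]]
wrist lever_grip [[576.1, 122.8, 0.1016, 0.69]]
top mark [[769.7, -129.7, 0.0482, 0.97], [343.4, 97.5, 0.0489, 0.92]]
top pointer []
top lever_grip [[576.9, 119.6, 0.0997, 0.4]]
scene mark [[768.1, -128.5, 0.0436, 0.93], [631.2, 129.3, 0.0492, 0.89], [349.9, 98.1, 0.0458, 0.59]]
scene pointer [[631.8, 118.8, 0.0495, 0.85]]
scene lever_grip [[663.5, 129.8, 0.0423, 0.72], [570.9, 123.5, 0.104, 0.57], [561.3, 124.3, 0.001, 0.55]]
```

View pics/w7.png

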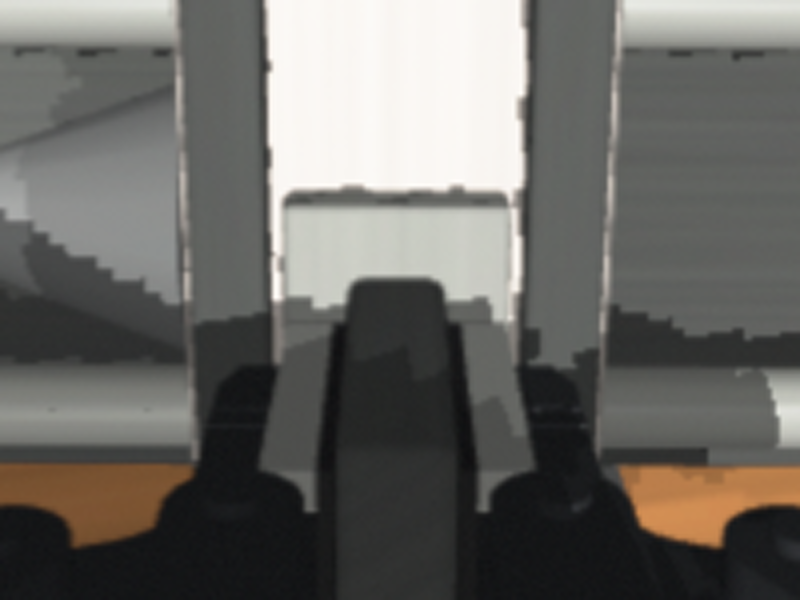

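Tab held between the fingers at crop (395,370), with the leg following. The scene camera puts the pointer 10.5 mm short of the mark, and the arm readings say 10.6.

```bash
python3 -m jog '[[[0,6,0,0,0,0,0],[0,4.5,0,0,0,0,0],[0,0,0,0,0,0,0],[0,0,0,0,0,0,0],[0,0,0,0,0,0,0]]]'
python3 - <<'E'
from h import *
yaw=-.155; B=np.array([[np.cos(yaw),np.sin(yaw)],[-np.sin(yaw),np.cos(yaw)]])
for cam in ["scene","top","scene"]:
  st=bot.observe(); f=bot.grab_frame(cam)
  if cam=="scene": save(f,"s8.png",(220,180,320,255),8); print("tcp bed",(B@st["position"][:2]*1e3).round(1), pix(f,[.648,.032,.046]))
  for n in["mark","pointer","plug"]: 
    r=bot.spot_point(n,f); print(cam,n,[((B@x["xyz"][:2])*1e3).round(1).tolist()+[round(x["xyz"][2],4),x["conf"]] for x in r[:4] if .6<(B@x["xyz"][:2])[0]<.7])
E
```

```text
clock: 20.45
position: [0.5877, 0.0418, 0.1569]
tool_rot: [-3.141, 0.001, 2.99]
force: [0.2, -4.1, 9.0]
grip_width: 0.0114
finger_force: 60.7
tcp bed [574.2 132.1] [259.8101775  215.71734884]
scene mark [[634.4, 131.9, 0.0494, 0.89]]
scene pointer [[631.6, 128.6, 0.049, 0.61]]
scene plug [[670.0, 134.4, 0.0182, 0.58]]
top mark []
top pointer []
top plug [[619.4, 452.8, -0.0035, 0.58]]
tcp bed [574.2 132. ] [259.8101775  215.71734884]
scene mark [[633.0, 132.4, 0.0476, 0.63]]
scene pointer [[629.5, 127.8, 0.0511, 0.95]]
scene plug [[625.9, 459.6, 0.0011, 0.93], [664.8, 133.8, 0.0193, 0.77], [664.3, 129.6, 0.0423, 0.28]]
```

View pics/s8.png

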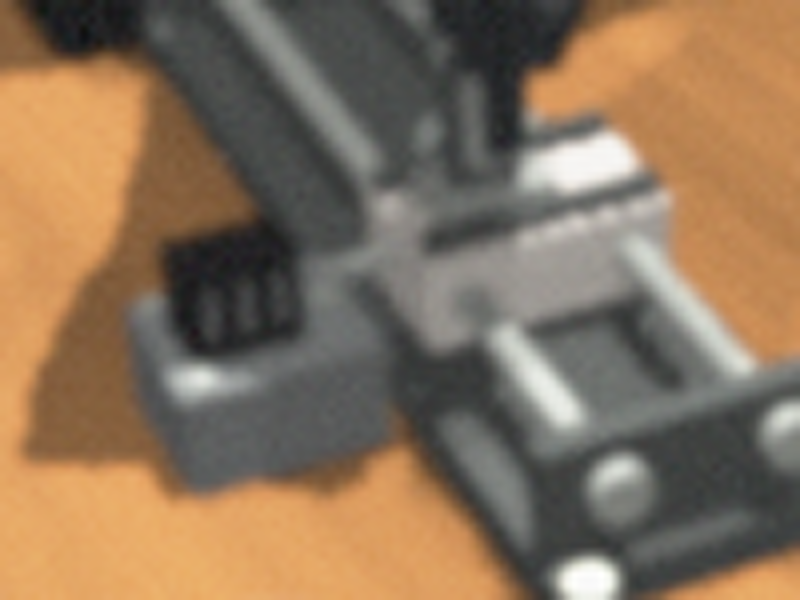

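The pointer, at about crop (340,270), runs on into the ridge line. Wrist-image columns and arm readings put the mark at y≈133, so I trim +1.5 mm, hold, then close the lever.

```bash
python3 -m jog '[[[0,1.5,0,0,0,0,0],[0,0,0,0,0,0,0],[0,0,0,0,0,0,0],[0,0,0,0,0,0,0],[0,0,0,0,0,0,0]]]'
python3 -m jog '[[[3,0,0,0,0,0,0],[5,0,0,0,0,0,0],[5,0,0,0,0,0,0],[5,0,0,0,0,0,0],[0,0,0,0,0,0,0]]]'
python3 - <<'E'
from h import *
yaw=-.155; B=np.array([[np.cos(yaw),np.sin(yaw)],[-np.sin(yaw),np.cos(yaw)]])
st=bot.observe(); print("tcp bed",(B@st["position"][:2]*1e3).round(1),"f bed",B@st["force"][:2])
E
```

```text
clock: 21.55
position: [0.588, 0.0432, 0.1569]
tool_rot: [-3.141, 0.001, 2.99]
force: [0.1, -4.2, 9.1]
grip_width: 0.0114
finger_force: 60.6
clock: 22.05
position: [0.5697, 0.046, 0.1569]
tool_rot: [-3.141, 0.001, 2.99]
force: [-3.3, -3.7, 10.5]
grip_width: 0.0111
finger_force: 60.9
tcp bed [555.8 133.4] f bed [-2.64394542 -4.16422457]
```

```bash
python3 -m jog '[[[4,0,0,0,0,0,0],[3,0,0,0,0,0,0],[0,0,0,0,0,0,0]]]'
python3 -m jog '[[[1.5,0,0,0,0,0,0],[1.5,0,0,0,0,0,0],[0,0,0,0,0,0,0]]]'
```

```text
clock: 22.35
position: [0.5631, 0.047, 0.1569]
tool_rot: [-3.141, 0.001, 2.99]
force: [-1.6, -4.2, 10.5]
grip_width: 0.0114
finger_force: 60.7
clock: 22.65
position: [0.5617, 0.0469, 0.157]
tool_rot: [-3.141, 0.004, 2.989]
force: [13.5, -5.9, -0.9]
grip_width: 0.011
finger_force: 59.0
```

The end stop was reached, with 13.5 N against closing after about 26.5 mm of travel. Final check next.

```bash
python3 -m jog '[[[0,0,0,0,0,0,0],[0,0,0,0,0,0,0],[0,0,0,0,0,0,0]]]'
python3 - <<'E'
from h import *
yaw=-.155; B=np.array([[np.cos(yaw),np.sin(yaw)],[-np.sin(yaw),np.cos(yaw)]])
for cam in ["wrist","scene"]:
  st=bot.observe(); f=bot.grab_frame(cam)
  if cam=="wrist": save(f,"w9.png"); print("tcp bed",(B@st["position"][:2]*1e3).round(1))
  for n in["mark","pointer","plug","leg","lever_grip"]: 
    r=bot.spot_point(n,f); print(cam,n,[((B@x["xyz"][:2])*1e3).round(1).tolist()+[round(x["xyz"][2],4),x["conf"]] for x in r[:4] if .5<(B@x["xyz"][:2])[0]<.7])
E
```

```text
clock: 22.95
position: [0.5618, 0.0469, 0.157]
tool_rot: [-3.141, 0.004, 2.989]
force: [13.2, -5.5, -0.9]
grip_width: 0.0113
finger_force: 59.0
tcp bed [547.8 133.1]
wrist mark [[634.4, 131.7, 0.0485, 0.98], [567.0, 85.0, 0.0031, 0.56]]
wrist pointer [[636.1, 129.2, 0.0473, 0.55]]
wrist plug []
wrist leg [[562.6, 130.6, 0.0056, 0.9], [641.3, 130.9, 0.0524, 0.65]]
wrist lever_grip [[549.0, 133.5, 0.1025, 0.58]]
scene mark [[632.3, 133.7, 0.0504, 0.96]]
scene pointer [[630.1, 130.6, 0.0509, 0.58]]
scene plug [[622.5, 458.9, -0.0012, 0.81], [517.8, 458.6, -0.0006, 0.59], [667.4, 134.0, 0.0162, 0.58], [667.7, 132.1, 0.0403, 0.47]]
scene leg [[558.5, 132.5, 0.0023, 0.83]]
scene lever_grip [[547.7, 138.1, 0.1021, 0.59]]
```

View pics/w9.png

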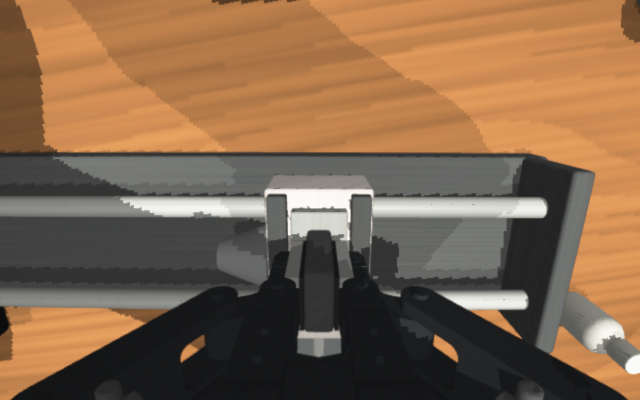

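Detectors suggest the pointer is still about 2.5 mm short, while geometry says about 0. I nudge +1.5 mm, which is safe under either reading.

```bash
python3 -m jog '[[[0,1.5,0,0,0,0,0],[0,0,0,0,0,0,0],[0,0,0,0,0,0,0],[0,0,0,0,0,0,0],[0,0,0,0,0,0,0]]]'
python3 - <<'E'
from h import *
yaw=-.155; B=np.array([[np.cos(yaw),np.sin(yaw)],[-np.sin(yaw),np.cos(yaw)]])
st=bot.observe(); print((B@st["position"][:2]*1e3).round(1))
for _ in range(3):
  f=bot.grab_frame("scene")
  for n in["mark","pointer"]: 
    r=bot.spot_point(n,f); print(n,[((B@x["xyz"][:2])*1e3).round(1).tolist() for x in r[:4] if .6<(B@x["xyz"][:2])[0]<.65])
E
```

```text
clock: 24.05
position: [0.562, 0.0484, 0.157]
tool_rot: [-3.141, 0.004, 2.989]
force: [12.8, -5.8, -0.3]
grip_width: 0.0113
finger_force: 59.1
[547.8 134.6]
mark [[632.3, 132.1]]
pointer [[630.9, 133.2]]
mark [[635.7, 132.5]]
pointer [[632.7, 130.4]]
mark [[634.2, 130.5]]
pointer [[629.9, 133.0]]
```

Pointer and mark now agree to within about 1 mm on average, so I hand in.

```bash
python3 -c "
from workcell import bot; print(bot.job_done())"
```

```text
the job is handed in; nothing more can be done
None
```

I handed the job in after about 24 s of the 66 s, but no verdict came back: the plug is home and released, the lever is against its closed stop, and the leg is held by its tab with the pointer within about 2 mm of the mark by my measurements.

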